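# Lock a steel sample in the wedge clamp

## Task

Clamp the steel sample for filing: take the brass wedge from the wooden rack (the dark wedge is too thin to lock) and stand it, blade down, loosely in the slot of the blue clamp, with its blade's broad faces along the slot. Let go of it there, while it still stands about 2 cm proud, then tap or push its head down until it is fully home and the sample is locked tight, still in its place; leave it there and move clear.

Things in the scene. Friction and masses are not known exactly. Their poses are not given: they have to be found in the camera images.
- brass_wedge_grip (a point): Brass wedge (150 g), upright, resting by its head on a wooden rack 50 mm high; a dark one stands 75 mm off along y. Head 32 (x) x 36 (y) x 36 mm; the point lies on its axis, 21 mm above its underside, 15 below its top. Blade under it 45 mm long, 28 wide (y), 17 thick (x) at the head, 5 at the tip, both faces sloped alike; tip 66 mm below the point. Lift straight up 50 mm.
- slot (a point): Middle of the slot's mouth, level with its sides' tops, 60 mm above the bench, in a fixed blue clamp 106 x 90 mm. Slot along y, 60 mm long, ends open, 12 mm wide with flared lips (18 mm), tapered like the wedge; x points to the jaw and sample. Dropped in, the wedge stands by itself, head's underside about 18 mm higher; home, it lies on the tops, 2.5 mm to +x; needs 5 to 20 N; friction holds it.
- jaw (a joint): Slide of the aluminium jaw beside the slot (m): 0 open, as found. The wedge pushes it towards the sample: at about 0.0025 the sample has no play left and presses on a sprung rubber stop; about 0.005 with the wedge home.
- coupon_mid (a point): Centre of the dark flat steel sample, 24 (x) x 70 (y) x 10 mm, lying loose on the clamp's bed between jaw and rubber stop with 2.5 mm play; its top is 64 mm above the bench. Not to be handled.
There are look-alikes about, which are no part of the job. There is more than one size of the part that bears brass_wedge_grip; the job needs the larger.

How it is judged:
On the way:
1. the brass wedge stands loosely in the slot, let go, its head at least 7 mm proud (horizontal distance between brass_wedge_grip and slot below 0.02 m and z of brass_wedge_grip in the frame of slot between 0.028 and 0.052 m and angle between brass_wedge_grip's own z axis and vertical below 0.25 rad and contact force between the fingers and anything else below 0.3 N), for 0.2 s.
At the end, for the whole second after the job is handed in: The brass wedge stands upright (within 8 degrees) in the slot, within 20 mm of its middle, its head's underside within 5 mm of the tops of the clamp's sides; the jaw has moved in by more than 3 mm, so that it holds the sample tight, and the sample is within 15 mm of where it lay (horizontal distance between brass_wedge_grip and slot below 0.02 m and z of brass_wedge_grip in the frame of slot below 0.026 m and angle between brass_wedge_grip's own z axis and vertical below 0.15 rad and value of joint jaw above 0.003 m and distance of coupon_mid from where it was at the start of the episode below 0.015 m); the robot touches nothing.
It also fails if it takes over 35 s, if anything falls off the work surface, if the arm or the gripper's body presses on something with over 40 N, if the wrist force passes 120 N, or if a joint passes its speed limit or range.

## Robot

A 6-joint arm with a two-finger parallel gripper is mounted at the origin on a cart in front of the work surface, level with it; the furniture and walls round the work are solid. World frame = base frame: x ahead of the robot, y to its left, z up, the work surface at z = 0. Lengths are in m, angles in rad, forces in N, time in s.
With the tool pointing down it reaches from about 0.35 to 0.875 m from the base axis. Payload 4.2 kg.
Tool frame: the origin (TCP) lies midway between the tips of the shut fingers; the grasp point (between the pads) lies 19 mm behind it; z points along the fingers, y is the direction in which the jaws open and shut (so a half turn about z gives the same grasp; the last joint's range is limited). The gripper opens to 85 mm and grips with 20 to 120 N. Pads are 22 mm wide; open, the fingers measure 114 mm over their backs; the gripper's body (76 mm by 85 mm) begins 54 mm behind the grasp point. The pads swing forward as they close: fully open they stand 13 mm farther back than shut.
Start: joints at [-0.995, 0.385, 0.008, 0, -1.194, -0.259], TCP at [0.195, -0.594, 0.231] pointing down, gripper open.
Joint ranges: [-3.14, 3.14], [-1.21, 2.06], [-1.07, 1.41], [-3.16, 2.05], [-2.99, -0.16], [-3.1, 3.1]. Speed limits (rad/s): [2.79, 2.79, 3.14, 3.14, 3.14, 3.14].

## Interface

Orientations are given as a 3x3 rotation matrix whose columns are the frame's x, y, z axes.
In Python, from plant import read_state, capture, hand_in gives the robot as it stands.
- The arm moves only by the shell command python3 -m creep 'ROWS'. ROWS is JSON, one flat list of numbers, 7 for each row, row after row: the gripper's target within -1 to 1 (fully open at 1, half-way at 0, shut at -1), then the shift along the tool's x, y, z in mm, then the turn, a rotation vector about the tool's x, y, z in rad. In form: [jaw, x, y, z, rx, ry, rz, jaw, x, y, z, rx, ry, rz, ...]. A call has 1 to 20 rows; each row is the pose to reach, as a shift and turn from the pose commanded when the call began, along the tool's axes at that moment; what a row does not reach only later rows make up. A row lasts 1/10 s, in which the tool goes at most 50 mm and 8.59 degrees, less where a joint would pass 70% of its speed; a pose out of reach is approached as far as the arm can. A call with a gripper value outside its range is refused whole. The fingers move at their own pace and stop on an object; the grip force is fixed at half the most. Time passes only in rows, so rows that repeat a pose let the fingers close. It gives the time, the measured TCP pose, the force and the opening at its end, in the units of the state.
- read_state(): the state, without advancing time (a new reading comes with each control period).
- capture(name): name is "scene" or "top"; returns a dict with "pixels" (384x512x3 uint8, blue, green, red), "fov_y" (degrees; the focal length in pixels is half the picture's height over the tangent of half this angle, whatever the lens; pixels are square), "cx", "cy" (the principal point, pixels), "eye" and "attitude" of the camera in the world. Camera axes: x right, y up, looking along -z (the intrinsics and any distortion apply to the point x, -y, -z); pixel columns grow to the right and rows downward; lengths in m; the calibration is good to about 2 mm. A picture is of the moment at which its call begins. There is no depth.
- hand_in(): hands the job in, once; it reports no verdict.
The state is a dict: "clock": time; "joint_positions": joint angles; "dq": joint speeds; "effort": joint torques, N m; "ee_pos": TCP position; "tcp_rot": TCP orientation; "ft_force": force on the tool from outside, world axes, zero at the start; "wrist_torque": the same for the moment, N m; "opening": finger opening in m.
Only numpy, scipy, OpenCV 4.12 (cv2) and the standard library are available. Lean on these libraries where they do the work, as an engineer would, in place of code of your own. Each camera call takes 0.05 s, during which the arm holds its last target. There are 200 camera calls.

## Working session

There is one attempt and no reset: what is moved stays moved. The work goes in short steps, Python scripts to look and compute and a shell command to move; the robot and the scene stay as the last step left them, time stands still between calls to the robot, and variables do not carry over. Pictures are saved under pics/ and viewed, about 8 in all and at most 12, crops included, and the job is handed in when it is done.

```bash
mkdir -p pics; ls
python3 - <<'E'
from plant import *
import cv2
s=read_state(); print(s['clock'],s['ee_pos'],s['tcp_rot'],s['opening'])
for n in ('scene','top'):
    c=capture(n); cv2.imwrite(f'pics/{n}0.png',c['pixels']); print({k:v for k,v in c.items() if k!='pixels'})
E
```

```text
pics
0.0 [ 0.19455343 -0.5933455   0.23019635] [[-9.50291803e-01 -3.11359796e-01 -7.52482169e-04]
 [-3.11360697e-01  9.50289553e-01  2.06941428e-03]
 [ 7.07435378e-05  2.20084080e-03 -9.99997576e-01]] 0.08559744671673536
{'fov_y': 52.7303804716058, 'cx': 266.1328210935967, 'cy': 190.0368446963111, 'eye': array([0.10720216, 0.5044387 , 0.6752955 ]), 'attitude': array([[-0.79035859,  0.41960965, -0.44638665],
       [-0.61235383, -0.56351424,  0.55450382],
       [-0.01887008,  0.71160344,  0.70232789]])}
{'fov_y': 47.44049550857061, 'cx': 252.65400847843642, 'cy': 192.07726498632672, 'eye': array([0.44421666, 0.05237774, 0.90755872]), 'attitude': array([[-0.02825384,  0.99844364, -0.04808347],
       [-0.99935926, -0.02715695,  0.02331471],
       [ 0.02197262,  0.04871139,  0.99857118]])}
```

View pics/scene0.png

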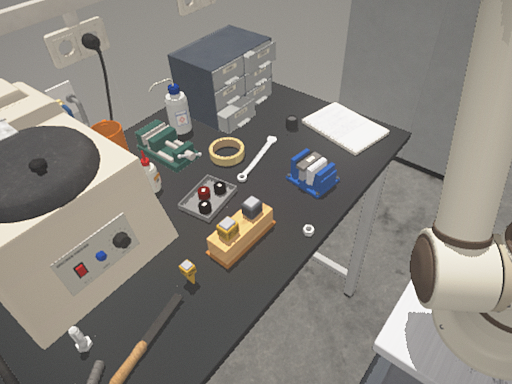

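View pics/top0.png

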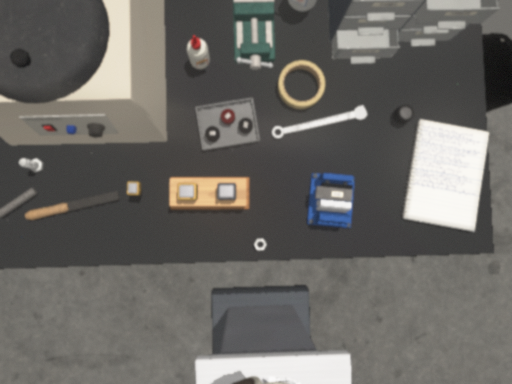

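The scene view shows the rack with brass wedge (~228,228) and dark wedge (~252,207), and the clamp (~313,172). In the top view, brass is at (187,191), dark at (227,191) and the clamp at (332,200). A small brass decoy stands at (133,188). Next I'll enlarge these regions.

Run:
```python
import cv2,numpy as np
t=cv2.imread('pics/top0.png');s=cv2.imread('pics/scene0.png')
f=lambda i,x,y,w,h,k:cv2.resize(i[y:y+h,x:x+w],None,fx=k,fy=k,interpolation=cv2.INTER_CUBIC)
a=np.hstack([f(t,160,165,100,55,4),f(t,300,165,65,55,4)[:, :260]])
a=np.hstack([a,np.zeros((a.shape[0],800-a.shape[1],3),np.uint8)])
b=np.hstack([f(s,200,190,80,75,5),f(s,280,140,80,75,5)])
cv2.imwrite('pics/c1.png',np.vstack([a,b])[:600])
```

```text
(no output)
```

View pics/c1.png

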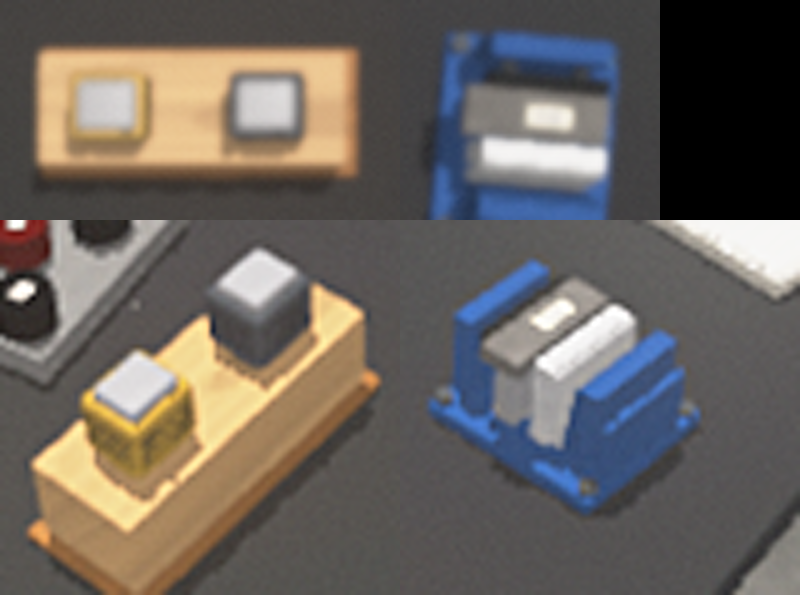

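The top of the brass head is at about (186.5,190.8). In the clamp, from far to near, there is a blue wall, the dark sample, the white jaw, then the slot against the near blue wall. Next: metric rectified views at the known heights.

```bash
cat > h.py <<'E'
import numpy as np,cv2
from plant import *
def K(c):
    f=192/np.tan(np.radians(c['fov_y'])/2); return np.array([[f,0,c['cx']],[0,f,c['cy']],[0,0,1]])
def P(c):
    R=np.diag([1,-1,-1])@np.array(c['attitude']).T; return K(c)@np.c_[R,-R@c['eye']]
def ray(c,u,v,z):  # pixel -> world at height z
    Pm=P(c); H=np.c_[Pm[:,:2],Pm[:,2]*z+Pm[:,3]]; w=np.linalg.solve(H,[u,v,1]); return w[:2]/w[2]
def ortho(c,x0,y0,w,h,z,s): # image up=+x, left=+y; centre x0,y0; size w,h px, s px/m, grid 10 mm ticks
    Pm=P(c); H=np.c_[Pm[:,:2],Pm[:,2]*z+Pm[:,3]]
    A=np.array([[0,-1/s,x0+h/2/s],[-1/s,0,y0+w/2/s],[0,0,1]])
    im=cv2.warpPerspective(c['pixels'],H@A,(w,h),flags=cv2.INTER_CUBIC|cv2.WARP_INVERSE_MAP)
    for d in np.arange(-10,11):
        for o,L in ((d,6 if d else 12),):
            x=int(w/2-(np.round(y0,2)+d/100-y0)*s); y=int(h/2-(np.round(x0,2)+d/100-x0)*s)
            m=abs(round((round(y0,2)+d/100)*100))%5==0; cv2.line(im,(x,0),(x,14 if m else 6),(0,255,255),1)
            m=abs(round((round(x0,2)+d/100)*100))%5==0; cv2.line(im,(0,y),(14 if m else 6,y),(0,255,255),1)
    return im
E
python3 - <<'E'
from h import *
t=capture('top');s=capture('scene')
w=ray(t,186.5,190.8,.086);k=np.round(ray(t,332,200,.06),2);w2=ray(s,200+135/5,190+(386-220)/5,.086)
print(w,w2,k)
W=np.round(w,2);print(W)
a=np.hstack([ortho(c,*k,400,400,.06,2500) for c in (t,s)])
b=np.hstack([ortho(c,*W,400,200,.086,2500) for c in (t,s)])
cv2.imwrite('pics/o1.png',np.vstack([a,b]))
E
```

```text
[0.48955233 0.15727259] [0.48671011 0.16046323] [ 0.47 -0.12]
[0.49 0.16]
```

View pics/o1.png

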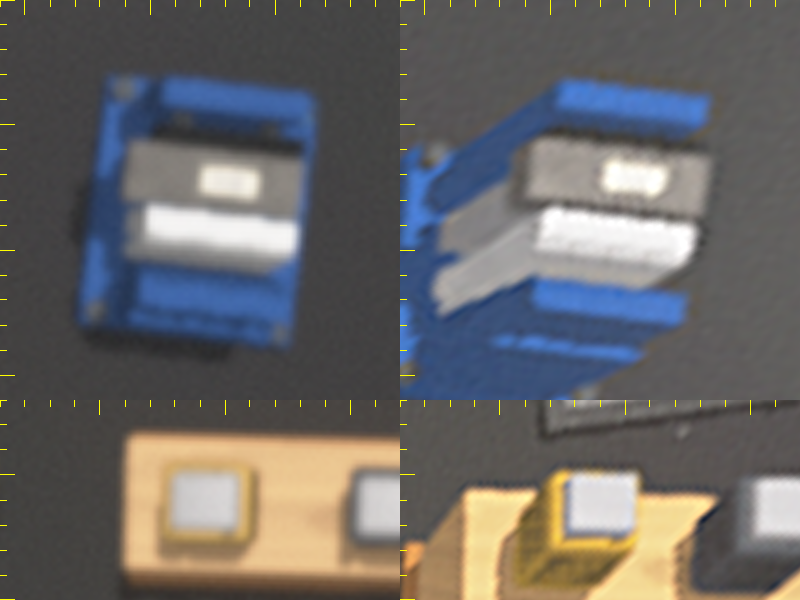

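Rectified (2500 px/m, centred at 0.47,-0.12), the slot centre is at about row 267, col 213. That puts the slot at about (0.443,-0.126), with the clamp yawed about -5.5°. The brass wedge is at about (0.489,0.158), with its rack yawed about -1°. I'll grip along x so the fingers stay clear of the dark wedge.

```bash
cat >> h.py <<'E'
from scipy.spatial.transform import Rotation as Ro
def plan(p,yaw):  # tool-frame shift mm and rotvec to reach TCP p, tool down, tool y at world angle yaw (deg)
    s=read_state(); R=np.array(s['tcp_rot']); a=np.radians(yaw); y=np.array([np.cos(a),np.sin(a),0]); z=np.array([0,0,-1.])
    T=np.c_[np.cross(y,z),y,z]
    print('shift',np.round(R.T@(np.array(p)-s['ee_pos'])*1000,1),'rot',np.round(Ro.from_matrix(R.T@T).as_rotvec(),3),'F',np.round(s['ft_force'],1),'open',round(s['opening'],4),'t',s['clock'])
E
python3 -c "
from h import *
plan([.489,.158,.17],179)"
```

```text
shift [-513.8  622.4   61.4] rot [ 1.000e-03  1.000e-03 -1.237e+00] F [-1.1  0.3 -0.2] open 0.0852 t 0.2
```

```bash
python3 -m creep '[1,-514,622,61,0,0,-1.237, 1,-514,622,61,0,0,-1.237, 1,-514,622,61,0,0,-1.237, 1,-514,622,61,0,0,-1.237, 1,-514,622,61,0,0,-1.237, 1,-514,622,61,0,0,-1.237, 1,-514,622,61,0,0,-1.237, 1,-514,622,61,0,0,-1.237, 1,-514,622,61,0,0,-1.237, 1,-514,622,61,0,0,-1.237, 1,-514,622,61,0,0,-1.237, 1,-514,622,61,0,0,-1.237, 1,-514,622,61,0,0,-1.237, 1,-514,622,61,0,0,-1.237, 1,-514,622,61,0,0,-1.237, 1,-514,622,61,0,0,-1.237, 1,-514,622,61,0,0,-1.237, 1,-514,622,61,0,0,-1.237, 1,-514,622,61,0,0,-1.237, 1,-514,622,61,0,0,-1.237]'
python3 - <<'E'
from h import *
plan([.489,.158,.056],179); print(read_state()['joint_positions'])
s=capture('scene'); cv2.imwrite('pics/s2.png',cv2.resize(s['pixels'][60:330,120:420],None,fx=2,fy=2))
E
```

```text
clock: 2.2
ee_pos: [0.4888, 0.1559, 0.1705]
tcp_rot: [[-0.018, -1.0, -0.0], [-1.0, 0.018, -0.0], [0.0, 0.0, -1.0]]
ft_force: [-0.0, -0.8, -0.1]
opening: 0.0856
shift [ -2.1  -0.2 114.5] rot [ 0.    -0.    -0.001] F [-0.  -0.8 -0.1] open 0.0856 t 2.2
[ 6.25505462e-01  2.51339133e-01 -3.52692806e-01 -1.44523762e-04
 -9.67165065e-01 -6.43892373e-01]
```

View pics/s2.png

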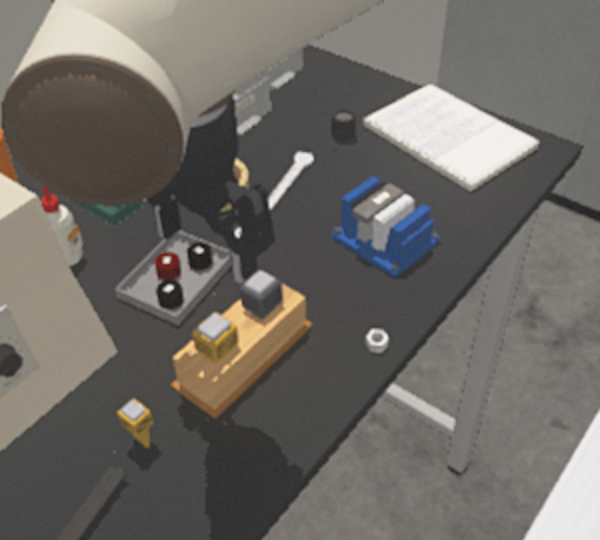

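The open fingers (crop ~(165,215) and ~(245,265)) straddle the brass wedge at (215,335). Now descend, close and lift.

```bash
python3 -m creep '[1,-2,0,40,0,0,0, 1,-2,0,80,0,0,0, 1,-2,0,105,0,0,0, 1,-2,0,114,0,0,0, 1,-2,0,114,0,0,0, -1,-2,0,114,0,0,0, -1,-2,0,114,0,0,0, -1,-2,0,114,0,0,0, -1,-2,0,114,0,0,0, -1,-2,0,114,0,0,0, -1,-2,0,114,0,0,0, -1,-2,0,114,0,0,0, -1,-2,0,114,0,0,0]'
```

```text
clock: 3.55
ee_pos: [0.4901, 0.1597, 0.0575]
tcp_rot: [[-0.016, -1.0, 0.002], [-1.0, 0.016, 0.001], [-0.001, -0.002, -1.0]]
ft_force: [-0.9, -0.9, 6.8]
opening: 0.0305
```

```bash
python3 -m creep '[-1,0,0,-20,0,0,0, -1,0,0,-40,0,0,0, -1,0,0,-70,0,0,0, -1,0,0,-110,0,0,0, -1,0,0,-110,0,0,0, -1,0,0,-110,0,0,0]'
python3 - <<'E'
from h import *
s=capture('scene'); cv2.imwrite('pics/s3.png',cv2.resize(s['pixels'][90:290,150:370],None,fx=3,fy=3))
plan([.443,-.126,.17],-185.5)
E
```

```text
clock: 4.15
ee_pos: [0.4892, 0.1595, 0.1668]
tcp_rot: [[-0.017, -1.0, 0.001], [-1.0, 0.017, 0.002], [-0.002, -0.001, -1.0]]
ft_force: [0.3, 0.4, -1.7]
opening: 0.0314
shift [285.8  40.5  -4.3] rot [ 0.002 -0.     0.078] F [ 0.1  0.6 -1.6] open 0.0312 t 4.2
```

View pics/s3.png

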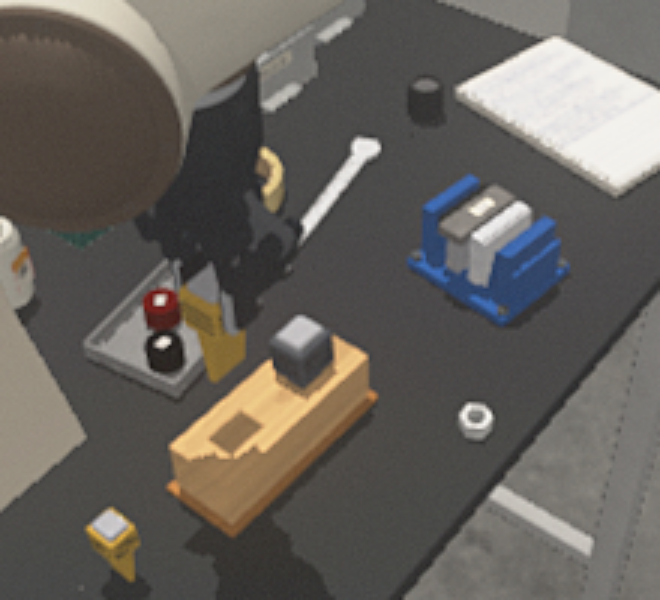

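The brass wedge is held upright with its blade hanging (crop ~(220,340)), and its rack socket is empty. Next, move above the slot.

```bash
python3 -m creep '[-1,286,40,-4,0,0,0.078, -1,286,40,-4,0,0,0.078, -1,286,40,-4,0,0,0.078, -1,286,40,-4,0,0,0.078, -1,286,40,-4,0,0,0.078, -1,286,40,-4,0,0,0.078, -1,286,40,-4,0,0,0.078, -1,286,40,-4,0,0,0.078, -1,286,40,-4,0,0,0.078, -1,286,40,14,0,0,0.078, -1,286,40,34,0,0,0.078, -1,286,40,34,0,0,0.078, -1,286,40,34,0,0,0.078, -1,286,40,34,0,0,0.078]'
python3 - <<'E'
from h import *
s=capture('scene'); cv2.imwrite('pics/s4.png',cv2.resize(s['pixels'][90:210,240:380],None,fx=5,fy=5,interpolation=cv2.INTER_CUBIC))
plan([.443,-.126,.087],-185.5)
R=np.array(read_state()['tcp_rot']);p=np.array(read_state()['ee_pos'])
for d in (0,.0525):
  q=P(s)@np.r_[p+R@[0,0,d],1];q=q[:2]/q[2];print((q-[240,90])*5)
for X in ([.443,-.126,.06],):
  q=P(s)@np.r_[X,1];q=q[:2]/q[2];print('slot',(q-[240,90])*5)
E
```

```text
clock: 5.6
ee_pos: [0.4455, -0.1254, 0.1332]
tcp_rot: [[-0.093, -0.996, 0.002], [-0.996, 0.093, -0.0], [0.0, -0.002, -1.0]]
ft_force: [0.5, 0.2, -0.8]
opening: 0.0307
shift [ 0.7  2.5 46.2] rot [-0.002  0.     0.002] F [ 0.1 -0.3 -0.5] open 0.0309 t 5.65
[413.52598894 255.66516021]
[404.07175282 344.23069029]
slot [405.64043166 378.93738751]
```

View pics/s4.png

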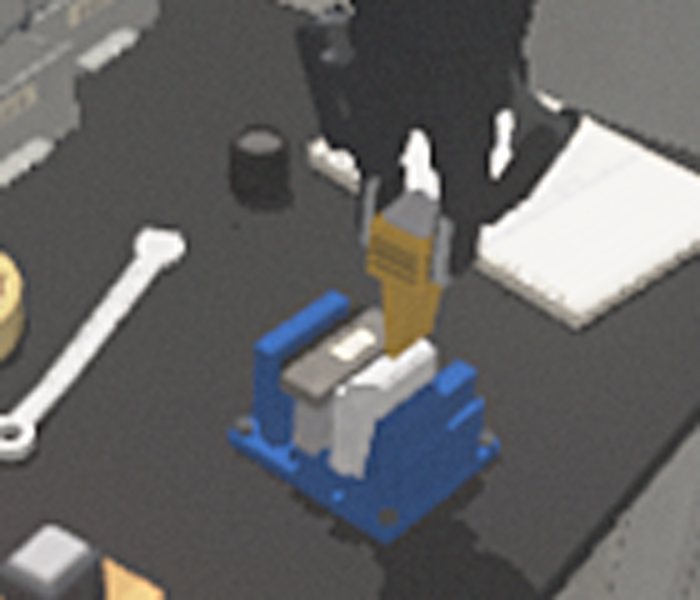

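The blade tip is at crop ~(406,344), matching its prediction of (404,344). The slot mouth projects to (405,379), so I shift 3 mm toward -x and descend gently.

```bash
python3 -m creep '[-1,1,3,0,0,0,0, -1,1,3,0,0,0,0, -1,1,3,10,0,0,0, -1,1,3,20,0,0,0, -1,1,3,30,0,0,0, -1,1,3,36,0,0,0, -1,1,3,40,0,0,0, -1,1,3,40,0,0,0, -1,1,3,40,0,0,0]'
python3 - <<'E'
from h import *
s=capture('scene'); cv2.imwrite('pics/s5.png',cv2.resize(s['pixels'][110:210,260:360],None,fx=6,fy=6,interpolation=cv2.INTER_CUBIC))
plan([.443,-.126,.087],-185.5)
E
```

```text
clock: 6.55
ee_pos: [0.443, -0.1266, 0.0925]
tcp_rot: [[-0.095, -0.996, 0.003], [-0.996, 0.095, 0.0], [-0.0, -0.003, -1.0]]
ft_force: [4.8, -0.6, -3.7]
opening: 0.0309
shift [-0.6  0.   5.6] rot [-0.003  0.     0.001] F [ 5.3 -0.7 -2.7] open 0.0309 t 6.6
```

View pics/s5.png

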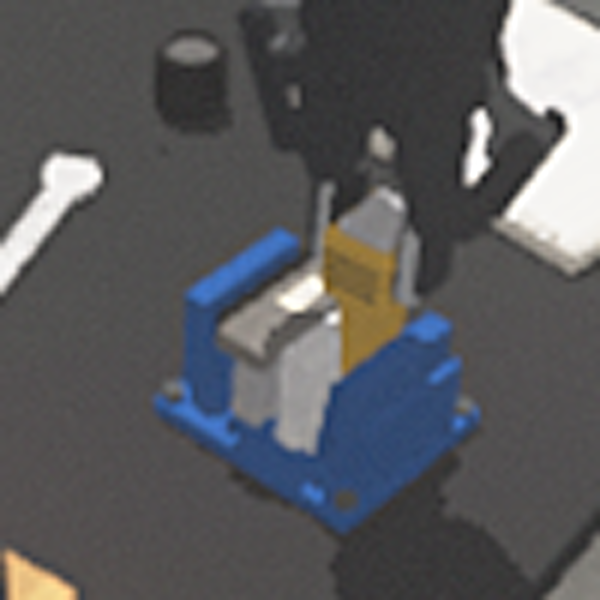

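The blade is inside the slot (crop ~(370,340)). Fx of +5 N means it's rubbing the near wall, so I ease 1.5 mm toward +x and lower a little more before releasing.

```bash
python3 -m creep '[-1,0,-1.5,0,0,0,0, -1,0,-1.5,0,0,0,0, -1,0,-1.5,3,0,0,0, -1,0,-1.5,5,0,0,0, -1,0,-1.5,5,0,0,0, -1,0,-1.5,5,0,0,0]'
```

```text
clock: 7.2
ee_pos: [0.4437, -0.1269, 0.0874]
tcp_rot: [[-0.095, -0.996, 0.002], [-0.996, 0.095, -0.0], [-0.0, -0.002, -1.0]]
ft_force: [4.7, -1.6, -1.4]
opening: 0.0309
```

```bash
python3 -m creep '[-1,0,-1.5,0,0,0,0, -1,0,-1.5,0,0,0,0, -1,0,-1.5,0,0,0,0, 1,0,-1.5,0,0,0,0, 1,0,-1.5,0,0,0,0, 1,0,-1.5,0,0,0,0, 1,0,-1.5,0,0,0,0, 1,0,-1.5,0,0,0,0, 1,0,-1.5,0,0,0,0, 1,0,-1.5,0,0,0,0]'
python3 - <<'E'
from h import *
s=capture('scene'); cv2.imwrite('pics/s6.png',cv2.resize(s['pixels'][110:210,260:360],None,fx=6,fy=6,interpolation=cv2.INTER_CUBIC))
print(read_state()['ft_force'])
E
```

```text
clock: 8.2
ee_pos: [0.4444, -0.127, 0.0873]
tcp_rot: [[-0.095, -0.995, -0.0], [-0.995, 0.095, 0.0], [-0.0, 0.0, -1.0]]
ft_force: [0.4, -0.2, 0.3]
opening: 0.0857
[-0.29883109 -0.33028577 -0.20310768]
```

View pics/s6.png

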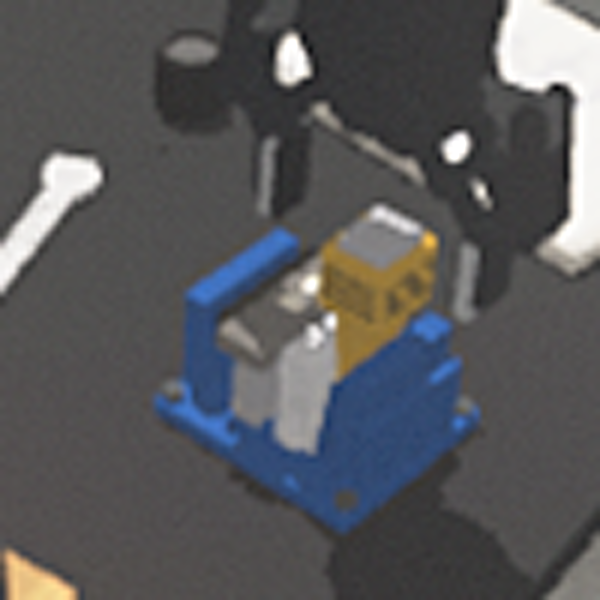

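The wedge stands by itself with fingers clear, and its cap is at crop ~(378,237). Now rise, shut the fingers and come down on the head.

```bash
python3 -m creep '[1,0,0,0,0,0,0, 1,0,0,-30,0,0,0, 1,0,0,-60,0,0,0, 1,0,0,-60,0,0,0, -1,0,0,-60,0,0,0, -1,0,0,-60,0,0,0, -1,0,0,-60,0,0,0, -1,0,0,-60,0,0,0, -1,0,0,-60,0,0,0, -1,0,0,-60,0,0,0, -1,0,0,-60,0,0,0, -1,0,0,-60,0,0,0, -1,0,0,-60,0,0,0]'
python3 - <<'E'
from h import *
s=capture('scene')
for z in (.11,.114,.118): print(z,ray(s,323,149.5,z))
plan([.4445,-.1265,.118],-185.5)
E
```

```text
clock: 9.55
ee_pos: [0.4445, -0.127, 0.1473]
tcp_rot: [[-0.095, -0.995, 0.0], [-0.995, 0.095, -0.0], [0.0, -0.0, -1.0]]
ft_force: [0.4, -0.1, -0.5]
opening: 0.0002
0.11 [ 0.4426965  -0.12605735]
0.114 [ 0.44032256 -0.12159599]
0.118 [ 0.43794862 -0.11713464]
shift [-0.5  0.  29.3] rot [-0.    -0.     0.001] F [-0.3  0.   0.3] open 0.0002 t 9.6
```

```bash
python3 -m creep '[-1,0,0,15,0,0,0, -1,0,0,28,0,0,0, -1,0,0,32,0,0,0, -1,0,0,35,0,0,0, -1,0,0,37,0,0,0, -1,0,0,39,0,0,0, -1,0,0,40,0,0,0, -1,0,0,40,0,0,0]'
```

```text
clock: 10.4
ee_pos: [0.4449, -0.127, 0.1077]
tcp_rot: [[-0.095, -0.996, 0.001], [-0.996, 0.095, -0.0], [-0.0, -0.001, -1.0]]
ft_force: [-0.3, 0.1, 1.7]
opening: -0.0002
```

```bash
python3 -m creep '[-1,0,0,1,0,0,0, -1,0,0,2,0,0,0, -1,0,0,3,0,0,0, -1,0,0,4,0,0,0, -1,0,0,5,0,0,0, -1,0,0,6,0,0,0, -1,0,0,6,0,0,0]'
```

```text
clock: 11.1
ee_pos: [0.4455, -0.127, 0.1019]
tcp_rot: [[-0.094, -0.996, 0.002], [-0.996, 0.094, -0.0], [0.0, -0.002, -1.0]]
ft_force: [1.2, -1.2, 5.9]
opening: 0.0001
```

```bash
python3 -m creep '[-1,0,0,1,0,0,0, -1,0,0,2,0,0,0, -1,0,0,3,0,0,0, -1,0,0,4,0,0,0, -1,0,0,5,0,0,0, -1,0,0,5,0,0,0]'
```

```text
clock: 11.7
ee_pos: [0.4462, -0.1272, 0.0979]
tcp_rot: [[-0.094, -0.996, 0.004], [-0.996, 0.094, -0.001], [0.0, -0.004, -1.0]]
ft_force: [-0.4, 0.3, 10.3]
opening: -0.0
```

```bash
python3 -m creep '[-1,0,0,1,0,0,0, -1,0,0,2,0,0,0, -1,0,0,3,0,0,0, -1,0,0,4,0,0,0, -1,0,0,4,0,0,0]'
```

```text
clock: 12.2
ee_pos: [0.4466, -0.1273, 0.0959]
tcp_rot: [[-0.093, -0.996, 0.005], [-0.996, 0.093, -0.002], [0.001, -0.005, -1.0]]
ft_force: [-4.3, 1.1, 25.5]
opening: 0.0003
```

At z=0.0959 the force jumped to 25 N, so the head is bottomed out. Retreat up and back, then look.

```bash
python3 -m creep '[-1,0,0,-5,0,0,0, -1,0,0,-30,0,0,0, -1,0,0,-80,0,0,0, -1,0,0,-110,0,0,0, -1,50,0,-110,0,0,0, -1,100,0,-110,0,0,0, -1,150,0,-110,0,0,0, -1,200,0,-110,0,0,0, -1,200,0,-110,0,0,0, -1,200,0,-110,0,0,0, -1,200,0,-110,0,0,0]'
python3 - <<'E'
from h import *
t=capture('top');s=capture('scene')
k=(.47,-.12)
a=np.hstack([ortho(t,*k,400,300,.06,2500),ortho(s,*k,400,300,.06,2500)])
b=cv2.resize(s['pixels'][130:205,270:370],(400,300),interpolation=cv2.INTER_CUBIC)
cv2.imwrite('pics/s7.png',np.vstack([a,np.hstack([b,ortho(s,*k,400,300,.096,2500)])]))
print(read_state()['ft_force'])
E
```

```text
clock: 13.3
ee_pos: [0.4249, -0.3253, 0.2015]
tcp_rot: [[-0.095, -0.996, -0.002], [-0.996, 0.095, 0.001], [-0.001, 0.002, -1.0]]
ft_force: [0.6, 0.5, 0.3]
opening: -0.0002
[ 0.79202545  0.16927161 -0.33563011]
```

View pics/s7.png

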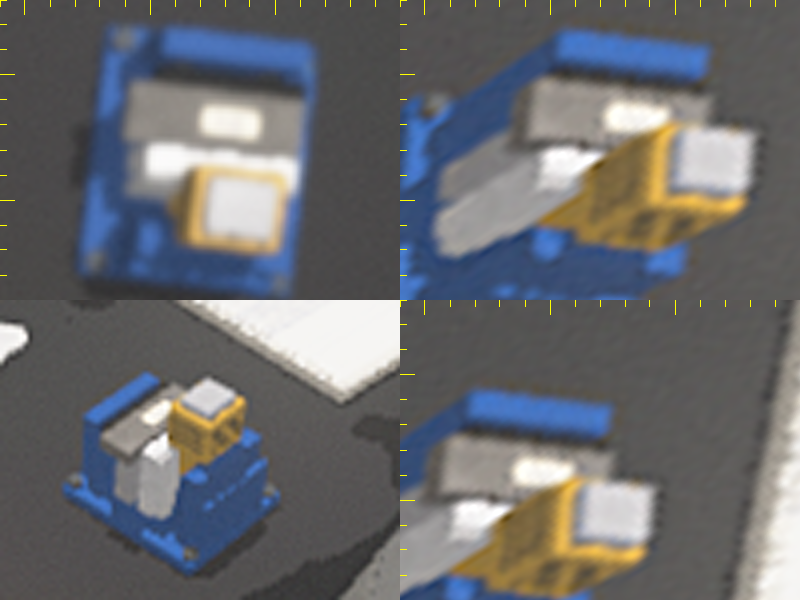

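Final view: the head is seated on the clamp at ~(0.445,-0.126), with its top consistent with z≈0.096. Compared with the first picture, the jaw edge moved about 13 px (≈5 mm) toward +x, and the sample moved about 10 px (≈4 mm) and lies flat. The arm is clear.

```bash
python3 -c "
from plant import *
print(hand_in())"
```

```text
the job is handed in; nothing more can be done
None
```

The brass wedge is home in the slot and the sample appears clamped. I handed the job in at about 13.5 s with the arm clear; no verdict is reported.

- **Sequence:** I took the brass wedge from the rack and lowered it blade-down into the slot. I let it go there, standing by itself with the head about 14 mm proud by camera. Then I pushed the head down with shut fingers.
- **Push:** The force was about 10 N on the way down and rose to 25 N at z = 0.096 m, which is where the head top should be when home.
- **Last checks:** The head is upright at about (0.445, -0.126), against a slot estimate of (0.443, -0.126). By picture, the jaw moved in about 5 mm and the sample about 4 mm, still flat on the bed. The wrist force is back to near zero.
- **Disagreements:** The two cameras differed by about 2.6 mm on the slot's x. The wedge also rubbed the near wall at about 5 N during insertion, so I eased it about 3 mm toward +x.

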